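# Seat the embossing die in its sloped rest

## Robot

A 6-joint arm with a two-finger parallel gripper is mounted at the origin on a cart in front of the work surface, level with it; the furniture and walls round the work are solid. World frame = base frame: x ahead of the robot, y to its left, z up, the work surface at z = 0. Lengths are in m, angles in rad, forces in N, time in s.
With the tool pointing down it reaches from about 0.375 to 0.975 m from the base axis. Payload 3.8 kg.
Tool frame: the origin (TCP) lies midway between the tips of the shut fingers; the grasp point (between the pads) lies 19 mm behind it (bot.grip_point_offset is the z of the grasp point in the tool frame, in m); z points along the fingers, y is the line along which they close (so a half turn about z gives the same grasp; the last joint's range is limited). The gripper opens to 85 mm and grips with 20 to 120 N. Pads are 22 mm wide; open, the fingers measure 114 mm over their backs; the gripper's body (76 mm by 85 mm) begins 54 mm behind the grasp point. The pads swing forward as they close: fully open they stand 13 mm farther back than shut.
Start: joints at [1.099, 0.264, 1.604, -0, 1.274, -0.037], TCP at [0.284, 0.612, 0.231] pointing down, gripper open.
Joint ranges: [-2.63, 2.63], [-0.94, 2.18], [0.31, 2.57], [-1.31, 4.45], [0, 2.66], [-2.55, 2.55]. Speed limits (rad/s): [2.57, 2.57, 3.14, 3.14, 3.14, 3.14].

## Interface

Orientations are given as a rotation vector (axis times angle).
In Python, from workcell import sensors, optics, order, bot gives the robot as it stands.
- The arm moves only by the tool play_rows, never from a script. Its argument "commands" is a list of rows, each a list of 6 numbers: the shift along the tool's x, y, z in cm, then the turn, a rotation vector about the tool's x, y, z in rad. In form: [[dx, dy, dz, wx, wy, wz], ...]. A call has 1 to 5 rows; each row shifts and turns the commanded pose from where the row before left it, along the tool's axes as they then stand; what a row does not reach is not made up. A row lasts 1/12 s, in which the tool goes at most 41.7 mm and 7.16 degrees, less where a joint would pass 70% of its speed; a pose out of reach is approached as far as the arm can. A call with a gripper value outside its range is refused whole. "grip" is the closure, from 0 (fully open) to 1 (shut), set as the call begins (left out, the last holds). The fingers move at their own pace and stop on an object; "force" is the grip in N (left out, the last holds). Time passes only in rows, so rows that do not move let the fingers close. It gives the time, the measured TCP pose, the force, the opening and the grip force at its end, in the units of the state.
- sensors.read_state(): the state, without advancing time (a new reading comes with each control period).
- optics.read_camera(name): name is "scene" or "side" or "wrist"; returns the picture (400x640x3 uint8, red, green, blue); there is no depth.
- optics.camera_info(name): a dict with "mtx" (3x3 intrinsics, pixels), "R" (3x3) and "t" (3): a world point X has camera coordinates R X + t. Camera axes: x right, y down, z forward; pixel columns grow to the right and rows downward; lengths in m; the calibration is good to about 2 mm. A picture is of the moment at which its call begins: read the wrist's pose just before it. camera_info takes no time and is no camera call; for the wrist camera it gives the pose at the moment of the call.
- order.finish_job(): hands the job in; it is judged then, once.
The state is a dict: "time": time; "q": joint angles; "joint_vel": joint speeds; "joint_torque": joint torques, N m; "tool_pos": TCP position; "tcp_rot": TCP orientation; "wrist_force": force on the tool from outside, world axes, zero at the start; "torque": the same for the moment, N m; "width": opening from 0.0 (shut) to 1.0 (fully open); "grip_force": force on a finger pad.
Only numpy, scipy, OpenCV 4.12 (cv2) and the standard library are available. Lean on these libraries where they do the work, as an engineer would, in place of code of your own. Each camera call takes 0.05 s, during which the arm holds its last target. There are 200 camera calls.

## Task

Pick up the rectangular embossing die by its wooden grip bar and seat it, grip bar up, in the pocket of the sloped metal rest, so that it lies flat on the pocket floor, square between the four walls, and stays there when you let go. Leave the round die where it is.

Things in the scene. Friction and masses are not known exactly. Their poses are not given: they have to be found in the camera images.
- die_rect: rectangular embossing die (loose, 0.28 to 0.56 kg): metal plate 76 (x) x 120 (y) x 14 (z) mm; on its middle stands a wooden grip bar 16 (x) x 90 (y) mm, from 14 to 44 mm above the underside. Origin: centre of the underside; z up through the bar, y along the length. Starts flat on the worktop, length roughly crosswise to the robot; a half turn about z makes no difference
- die_round: the round embossing die (loose, the same metal and wood): a disc of 100 mm diameter, 14 mm thick, with a grip bar 16 (x) x 76 (y) x 30 (z) mm on its middle. Origin: centre of the underside. Too wide for the pocket; not to be moved
- rest_bed: fixed sloped rest of sheet metal with a pocket 82 (x) x 126 (y) mm. Origin: centre of the pocket floor, 50 mm over the worktop. z: floor normal, leaning 30 deg from vertical roughly towards the robot; x up the slope, y level along the pocket. Walls 7 mm high, then lips flared 45 deg to 13 mm over the floor, 99 x 143 mm outside. A seated die has its underside at z=0, axes along these

How it is judged:
By the outcome, as a careful person would: the job done as asked, in the order asked, and still so for the second after the job is handed in, with the robot touching nothing.
It also fails if it takes over 43 s, if anything falls off the work surface, if the arm or the gripper's body presses on something with over 40 N, if the wrist force passes 120 N, or if a joint passes its speed limit or range.

## Working session

There is one attempt and no reset: what is moved stays moved. The work goes in short steps, Python scripts to look and compute and a tool call to move; the robot and the scene stay as the last step left them, time stands still between calls to the robot, and variables do not carry over. Pictures are saved under pics/ and viewed, at most 10 in all, crops included, and the job is handed in when it is done.

Besides the shell and the picture viewer there is one more tool, called after "Emit:" as name(argument=value, ...), one argument or row to a line, values as JSON. play_rows: Moves the arm, as the interface text tells. Its arguments: {"type":"object","properties":{"commands":{"type":"array","items":{"type":"array","items":{"type":"number"}}},"grip":{"type":"number"},"force":{"type":"number"}},"required":["commands"]}

```bash
mkdir -p pics; python3 - <<'E'
from workcell import sensors, optics, order, bot
import cv2,numpy as np
s=sensors.read_state();print(s, bot.grip_point_offset)
for n in("scene","side","wrist"):
    i=optics.camera_info(n);im=optics.read_camera(n)
    cv2.imwrite(f"pics/{n}0.png",im[:,:,::-1]);print(n,i)
E
```

```text
{'time': 0.0, 'q': array([ 1.09907906e+00,  2.64756593e-01,  1.60539770e+00,  7.29118077e-06,
        1.27373044e+00, -3.68796865e-02]), 'joint_vel': array([-0.00016552,  0.00085434, -0.00071219, -0.00127881, -0.00030471,
        0.00077141]), 'joint_torque': array([ 1.21938028e-04, -5.15097535e+01, -3.67318797e+01, -1.39286576e-04,
        1.25929451e-02,  1.38718255e-05]), 'tool_pos': array([0.28399691, 0.61151765, 0.22994694]), 'tcp_rot': array([-0.67754968, -3.06705946,  0.0034812 ]), 'wrist_force': array([-0.23932029,  0.08706148, -0.42170504]), 'torque': array([ 0.01218855, -0.02740674, -0.04252919]), 'grip_force': 0.0, 'width': 0.9994197569120721} -0.0187
scene {'mtx': array([[388.07058209,   0.        , 317.40440324],
       [  0.        , 388.07058209, 198.97819345],
       [  0.        ,   0.        ,   1.        ]]), 'R': array([[ 0.59243746, -0.80551413, -0.01283882],
       [-0.53251968, -0.37959822, -0.75652362],
       [ 0.60451687,  0.45502986, -0.65384034]]), 't': array([-0.34068715,  0.30339862,  0.58287213])}
side {'mtx': array([[391.01164695,   0.        , 313.53825083],
       [  0.        , 391.01164695, 202.14647534],
       [  0.        ,   0.        ,   1.        ]]), 'R': array([[-0.47860232,  0.87786367, -0.01718154],
       [ 0.67366304,  0.35458334, -0.64842021],
       [-0.56313226, -0.32190998, -0.76108871]]), 't': array([ 0.26075387, -0.29211057,  1.1825075 ])}
wrist {'mtx': array([[331.27165812,   0.        , 320.87598114],
       [  0.        , 331.27165812, 200.1545039 ],
       [  0.        ,   0.        ,   1.        ]]), 'R': array([[ 0.4216665 ,  0.90674951, -0.00163882],
       [ 0.86501339, -0.40171457,  0.30062807],
       [ 0.27193602, -0.12818239, -0.95374005]]), 't': array([-0.67368221, -0.03861367,  0.37873784])}
```

View pics/scene0.png

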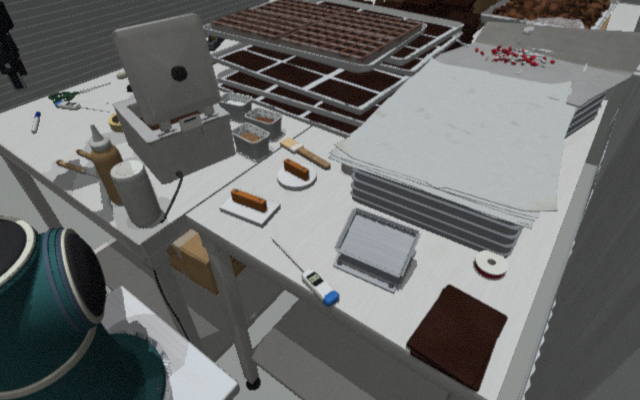

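View pics/side0.png

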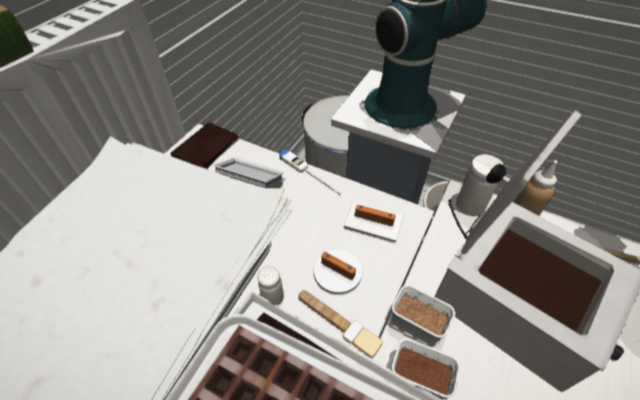

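The scene view shows the rectangular die at about (250,205), the round die at (297,172) and the rest at (376,245). In the side view they are at (375,218), (338,268) and (250,172). I'll enlarge both regions.

```bash
python3 - <<'E'
import cv2,numpy as np
a=cv2.imread("pics/scene0.png");b=cv2.imread("pics/side0.png")
r=lambda im,x,y,w,h:cv2.resize(im[y:y+h,x:x+w],(w*4,h*4),interpolation=cv2.INTER_CUBIC)
A=np.zeros((600,800,3),np.uint8)
A[:300,:320]=r(a,210,165,80,75); A[:400,400:800]=r(a,325,200,100,100)
A[300:580,:320]=r(b,335,190,80,70); A[400:600,400:800]=r(b,200,145,100,50)
cv2.imwrite("pics/c1.png",A)
E
```

```text
(no output)
```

View pics/c1.png

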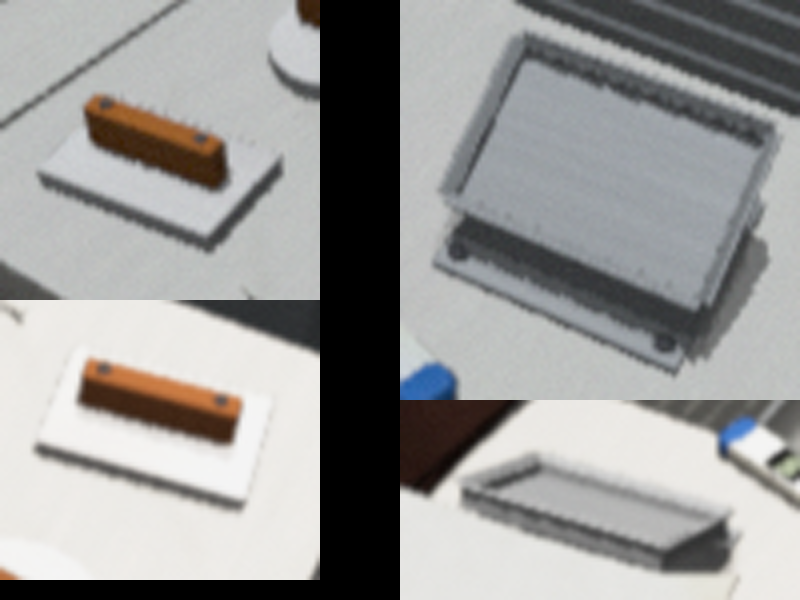

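View pics/wrist0.png

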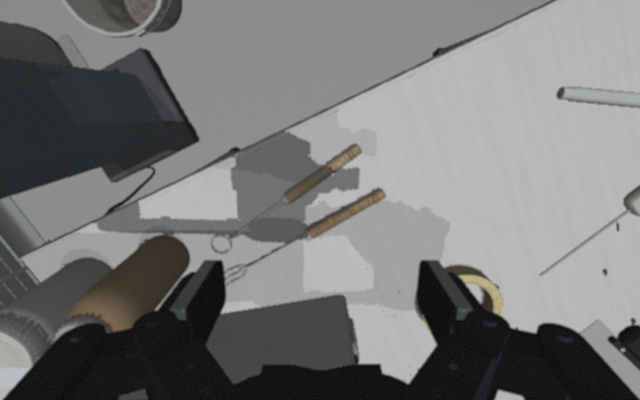

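The corners of the die and the rest's lip are readable in both views: the die plate top is at scene (220,208), (262,224) and (280,205), and the lip at scene (356,209), (419,232), (402,276) and (336,249). The wrist view shows only clutter. Next I fit both poses.

```bash
cat > h.py <<'E'
from workcell import sensors, optics, order, bot
import cv2,numpy as np
from scipy.spatial.transform import Rotation as Ro
from scipy.optimize import least_squares
def proj(i,X):
    c=X@i["R"].T+i["t"];p=c@i["mtx"].T;return p[:,:2]/p[:,2:]
def Rd(yaw):return Ro.from_euler('z',yaw).as_matrix()
def Rr(yaw):
    # x up slope (away from robot), z leans to robot
    return Rd(yaw)@Ro.from_euler('y',-np.pi/6).as_matrix()
def fit(obs,Rf,z,p0,w=None):
    def f(p):
        R=Rf(p[2]);t=np.array([p[0],p[1],z])
        return np.concatenate([(proj(i,np.array(X)/1000@R.T+t)-px).ravel() for i,X,px in obs])
    r=least_squares(f,p0,loss='soft_l1');return r.x,f(r.x)
# tool-frame move from current commanded/measured pose to target
def delta(pos,R):
    s=sensors.read_state();R0=Ro.from_rotvec(s["tcp_rot"]).as_matrix()
    return R0.T@(pos-s["tool_pos"])*100,(Ro.from_matrix(R0.T@R)).as_rotvec()
E
python3 - <<'E'
from h import *
np.set_printoptions(precision=4,suppress=True)
S=optics.camera_info("scene");D=optics.camera_info("side")
a=lambda L:np.array([[210+x/4,165+y/4] for x,y in L])
b=lambda L:np.array([[335+x/4,190+(y-300)/4] for x,y in L])
c=lambda L:np.array([[325+(x-400)/4,200+y/4] for x,y in L])
d=lambda L:np.array([[200+(x-400)/4,145+(y-400)/4] for x,y in L])
# die: near(robot)=-x
ob=[(S,[[-38,60,14],[-38,-60,14],[38,-60,14]],a([(40,172),(210,238),(282,160)])),
 (S,[[0,45,44],[0,-45,44]],a([(93,100),(217,146)])),
 (D,[[-38,-60,14],[-38,60,14],[38,60,14],[38,-60,14]],b([(88,350),(268,398),(245,495),(40,445)])),
 (D,[[0,-45,44],[0,45,44]],b([(88,364),(238,404)]))]
print(fit(ob,Rd,0,[.45,.2,0]))
for x in ob[:0]:pass
L=[[49.5,71.5,13],[49.5,-71.5,13],[-49.5,-71.5,13],[-49.5,71.5,13]]
ob=[(S,L,c([(525,38),(775,130),(708,305),(445,198)])),(D,L,d([(663,553),(460,487),(535,455),(732,515)]))]
print(fit(ob,Rr,.05,[.5,-.2,0]))
E
```

```text
(array([0.4506, 0.1026, 0.159 ]), array([-1.8514, -0.8294, -0.3928, -0.9311, -0.2184, -2.0898, -1.805 ,
       -0.5566,  0.2303, -0.5753, -4.8564, -1.7483,  0.7745, -1.0202,
       -0.3078,  0.6142, -2.1417, -1.0954, -2.2492, -0.1249,  0.1798,
        0.0207]))
(array([ 0.4934, -0.2063,  0.0976]), array([-2.2447, -5.5636,  3.7566, -3.28  ,  0.1181,  1.4451, -3.197 ,
       -1.4496, -0.2857, -0.3108, -4.4967, -0.7876, -0.5112, -0.7406,
        1.0089, -0.6546]))
```

```bash
python3 - <<'E'
from h import *
np.set_printoptions(precision=4,suppress=True)
s=sensors.read_state();R0=Ro.from_rotvec(s["tcp_rot"]).as_matrix()
i=optics.camera_info("wrist");print("tool R\n",R0)
print("cam in tool",R0.T@(-i["R"].T@i["t"]-s["tool_pos"]),"cam axes in tool\n",R0.T@i["R"].T)
x,y,w=.4506,.1026,.159
d=Rd(w)
for sg in(1,-1):
    R=np.column_stack([sg*d[:,1],sg*d[:,0],[0,0,-1]]) 
    print(np.linalg.det(R),delta(np.array([x,y,.20]),R))
E
```

```text
tool R
 [[-0.9069  0.4213 -0.0008]
 [ 0.4213  0.9069 -0.0016]
 [ 0.0001 -0.0018 -1.    ]]
cam in tool [ 0.0767 -0.0003 -0.1417] cam axes in tool
 [[-0.0004 -0.9537 -0.3007]
 [ 1.     -0.0005  0.0003]
 [-0.0004 -0.3007  0.9537]]
1.0000000000000002 (array([-36.5516, -39.1511,   3.0876]), array([-0.0017,  0.0008,  0.977 ]))
1.0000000000000002 (array([-36.5516, -39.1511,   3.0876]), array([-0.0009, -0.002 , -2.1646]))
```

```bash
python3 - <<'E'
from h import *
np.set_printoptions(precision=3,suppress=True)
S=optics.camera_info("scene");D=optics.camera_info("side")
P=np.array([[.284,.612,.231],[.284,.612,0],[.34,.44,.2],[.34,.44,.0],[.4,.27,.2],[.4,.27,0.0],[.45,.1,.2]])
print(proj(S,P),proj(D,P))
def ray(i,u,v,z):
    r=i["R"].T@np.linalg.inv(i["mtx"])@[u,v,1];c=-i["R"].T@i["t"];return c+r*(z-c[2])/r[2]
for u,v in((165,182),(234,150),(113,108)):print(ray(S,u,v,0))
for u,v in((580,388),(445,285)):print(ray(D,u,v,0))
for u,v in ((155,222),(137,222)):print("shaker",ray(S,u,v,0))
E
```

```text
[[ 23.325  86.821]
 [ 67.436 168.869]
 [ 92.913 110.319]
 [123.615 181.439]
 [163.572 121.34 ]
 [185.854 194.022]
 [238.136 135.698]] [[709.579 181.944]
 [627.119 257.189]
 [583.222 181.545]
 [536.475 244.936]
 [478.465 171.333]
 [451.164 234.984]
 [381.657 158.467]]
[0.4   0.351 0.   ]
[0.605 0.313 0.   ]
[0.55  0.825 0.   ]
[0.611 0.55  0.   ]
[0.528 0.294 0.   ]
shaker [0.295 0.248 0.   ]
shaker [0.271 0.282 0.   ]
```

```bash
python3 - <<'E'
from h import *
np.set_printoptions(precision=3,suppress=True)
S=optics.camera_info("scene");D=optics.camera_info("side")
def ray(i,u,v,z):
    r=i["R"].T@np.linalg.inv(i["mtx"])@[u,v,1];c=-i["R"].T@i["t"];return c+r*(z-c[2])/r[2]
for u,v in((117,25),(200,13),(215,93)):
  for z in(.1,.2,.25,.3,.35):
    X=ray(S,u,v,z);print(u,v,X,proj(D,X[None])[0])
E
```

```text
117 25 [0.894 1.287 0.1  ] [2303.802 1655.718]
117 25 [0.72  0.949 0.2  ] [1225.696  690.708]
117 25 [0.632 0.78  0.25 ] [961.524 454.249]
117 25 [0.545 0.611 0.3  ] [774.113 286.497]
117 25 [0.458 0.442 0.35 ] [634.249 161.306]
200 13 [1.21  1.127 0.1  ] [4504.301 5572.232]
200 13 [0.973 0.82  0.2  ] [1230.282 1141.665]
200 13 [0.855 0.667 0.25 ] [885.239 674.735]
200 13 [0.736 0.514 0.3  ] [683.927 402.309]
200 13 [0.618 0.361 0.35 ] [552.019 223.805]
215 93 [0.688 0.455 0.1  ] [538.511 385.243]
215 93 [0.554 0.281 0.2  ] [462.504 234.216]
215 93 [0.488 0.195 0.25 ] [429.3   168.236]
215 93 [0.421 0.108 0.3  ] [398.777 107.587]
215 93 [0.354 0.021 0.35 ] [370.624  51.646]
```

Emit:
play_rows(
  commands=[
    [0,0,-4,0,0,0],
    [0,0,-4,0,0,0],
    [0,0,-4,0,0,0],
    [0,0,-4,0,0,0],
    [0,0,-4,0,0,0],
  ],
)

```text
time: 0.57
tool_pos: [0.2841, 0.6118, 0.4327]
tcp_rot: [-0.678, -3.067, 0.001]
wrist_force: [0.1, 0.3, 0.9]
width: 1.0
grip_force: 0.0
```

Emit:
play_rows(
  commands=[
    [0,0,-3,0,0,0],
    [-2.6,-2.8,0,0,0,0],
    [-2.6,-2.8,0,0,0,0],
    [-2.6,-2.8,0,0,0,0],
    [-2.6,-2.8,0,0,0,0],
  ],
)

```text
time: 0.98
tool_pos: [0.3316, 0.4655, 0.4609]
tcp_rot: [0.676, 3.068, -0.001]
wrist_force: [0.1, -0.3, -0.1]
width: 1.002
grip_force: 0.0
```

Emit:
play_rows(
  commands=[
    [-2.6,-2.8,0,0,0,0],
    [-2.6,-2.8,0,0,0,0],
    [-2.6,-2.8,0,0,0,0],
    [-2.6,-2.8,0,0,0,0],
    [-2.6,-2.8,0,0,0,0],
  ],
)

```text
time: 1.4
tool_pos: [0.3903, 0.2832, 0.461]
tcp_rot: [-0.677, -3.068, 0.0]
wrist_force: [0.9, 0.0, -0.1]
width: 1.0
grip_force: 0.0
```

Emit:
play_rows(
  commands=[
    [-2.6,-2.8,0,0,0,0],
    [-2.6,-2.8,0,0,0,0],
    [-2.6,-2.8,0,0,0,0],
    [-2.6,-2.8,0,0,0,0],
    [-2.6,-2.8,0,0,0,0],
  ],
)

```text
time: 1.82
tool_pos: [0.4493, 0.1015, 0.4612]
tcp_rot: [0.677, 3.068, 0.0]
wrist_force: [-0.5, 0.6, 0.3]
width: 0.998
grip_force: 0.0
```

```bash
python3 - <<'E'
from h import *
np.set_printoptions(precision=4,suppress=True)
s=sensors.read_state();print(s["time"],s["tool_pos"],s["tcp_rot"],s["q"])
d=Rd(.159);R=np.column_stack([d[:,1],d[:,0],[0,0,-1]]);print(delta(np.array([.4506,.1026,.22]),R))
E
```

```text
1.8167 [0.4493 0.1015 0.4612] [0.6774 3.0676 0.0002] [ 0.1681 -0.2038  1.6736  0.0001  1.6716 -0.9681]
(array([-0.0738,  0.1517, 24.1173]), array([0.0002, 0.    , 0.9771]))
```

Emit:
play_rows(
  commands=[
    [0,0,3,0,0,0.122],
    [0,0,3,0,0,0.122],
    [0,0,3,0,0,0.122],
    [0,0,3,0,0,0.122],
    [0,0,3,0,0,0.122],
  ],
)

```text
time: 2.23
tool_pos: [0.449, 0.1029, 0.3097]
tcp_rot: [-1.577, -2.717, 0.0]
wrist_force: [-0.1, -0.0, 1.9]
width: 0.999
grip_force: 0.0
```

Emit:
play_rows(
  commands=[
    [0,0,3,0,0,0.122],
    [0,0,3,0,0,0.122],
    [0,0,3,0,0,0.122],
    [0,0,0,0,0,0],
    [0,0,0,0,0,0],
  ],
)

```text
time: 2.65
tool_pos: [0.4477, 0.103, 0.2196]
tcp_rot: [-2.031, -2.393, 0.006]
wrist_force: [0.4, -0.4, 0.6]
width: 0.999
grip_force: 0.0
```

```bash
python3 - <<'E'
from h import *
np.set_printoptions(precision=4,suppress=True)
i=optics.camera_info("wrist");im=optics.read_camera("wrist")
s=sensors.read_state();print(s["time"],s["tool_pos"],s["tcp_rot"],s["q"])
np.savez("w1.npz",im=im,**i)
x,y,w=.4506,.1026,.159
L=np.array([[-38,-60,14],[38,-60,14],[38,60,14],[-38,60,14],[-8,-45,44],[8,-45,44],[8,45,44],[-8,45,44]])/1000
print(proj(i,L@Rd(w).T+[x,y,0]))
cv2.imwrite("pics/w1.png",im[:,:,::-1])
E
```

```text
2.7 [0.4494 0.1033 0.2219] [-2.0327 -2.3951  0.0004] [ 0.172  -0.1434  2.052  -0.      1.2333  0.0087]
[[290.24   223.7798]
 [357.824  224.1434]
 [362.2454 113.9877]
 [287.417  113.6688]
 [316.4372 221.0786]
 [332.0539 221.1622]
 [333.3932 131.9378]
 [316.4242 131.8624]]
```

View pics/w1.png

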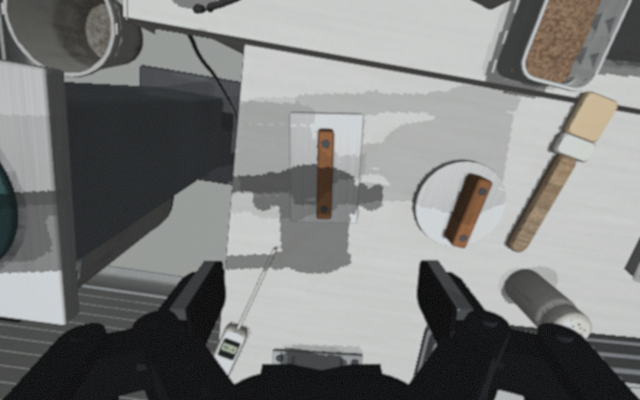

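The wrist view shows the rectangular die at plate corners (290,112), (362,113), (360,222) and (290,220), and its bar from (326,129) to (324,218). This agrees with the earlier fit to within a few pixels. I'll refine it.

```bash
python3 - <<'E'
from h import *
np.set_printoptions(precision=4,suppress=True)
i=dict(np.load("w1.npz"));im=i["im"]
c=im[105:230,285:370].astype(int);m=((c[:,:,0]-c[:,:,2])>40).astype(np.uint8)
pts=cv2.findNonZero(m)[:,0,:]+[285,105]
b=cv2.boxPoints(cv2.minAreaRect(pts.astype(np.float32)));b=b[np.argsort(b[:,1])];print(b)
e=np.array([b[:2].mean(0),b[2:].mean(0)])+[0,0]
# top ends of bar + plate corners
ob=[(i,[[0,45,44],[0,-45,44]],e),(i,[[-38,60,14],[38,60,14],[38,-60,14],[-38,-60,14]],np.array([[290.5,112.5],[362.5,113.5],[360.5,222],[290.5,220.5]]))]
p,r=fit(ob,Rd,0,[.45,.1,.16]);print(p,r)
d=Rd(p[2]);R=np.column_stack([d[:,1],d[:,0],[0,0,-1]])
print(delta(np.array([p[0],p[1],.018]),R))
E
```

```text
[[319.0561 130.5406]
 [332.9586 131.0753]
 [315.7371 216.836 ]
 [329.6396 217.3707]]
[0.4511 0.1045 0.151 ] [ 0.1264 -0.8003  1.9802  2.4094 -1.8932 -0.9247  1.0473 -0.9873 -2.3602
  0.9343 -0.0348  1.5661]
(array([ 0.0829,  0.1909, 20.3874]), array([-0.0003,  0.    ,  0.0124]))
```

Emit:
play_rows(
  commands=[
    [0.08,0.19,4,0,0,0.015],
    [0,0,4,0,0,0],
    [0,0,4,0,0,0],
    [0,0,4,0,0,0],
    [0,0,2.4,0,0,0],
  ],
)

```text
time: 3.12
tool_pos: [0.4517, 0.1046, 0.0365]
tcp_rot: [2.051, 2.379, 0.001]
wrist_force: [-0.7, -0.0, -0.2]
width: 1.001
grip_force: 0.0
```

Emit:
play_rows(
  commands=[
    [0,0,1.2,0,0,0],
    [0,0,0.7,0,0,0],
    [0,0,0,0,0,0],
    [0,0,0,0,0,0],
  ],
)

```text
time: 3.45
tool_pos: [0.4535, 0.1048, 0.0202]
tcp_rot: [2.052, 2.376, 0.004]
wrist_force: [-0.3, 0.2, 0.8]
width: 1.004
grip_force: 0.0
```

Emit:
play_rows(
  commands=[
    [0,0,0,0,0,0],
    [0,0,0,0,0,0],
    [0,0,0,0,0,0],
    [0,0,0,0,0,0],
    [0,0,0,0,0,0],
  ],
  grip=1,
  force=60,
)

```text
time: 3.87
tool_pos: [0.4515, 0.1045, 0.0188]
tcp_rot: [2.054, 2.376, 0.001]
wrist_force: [-0.2, 0.2, 0.0]
width: 0.297
grip_force: 0.0
```

Emit:
play_rows(
  commands=[
    [0,0,0,0,0,0],
    [0,0,0,0,0,0],
    [0,0,0,0,0,0],
    [0,0,0,0,0,0],
    [0,0,0,0,0,0],
  ],
)

```text
time: 4.28
tool_pos: [0.4513, 0.1045, 0.0187]
tcp_rot: [2.055, 2.377, 0.0]
wrist_force: [-2.4, -0.2, 5.5]
width: 0.175
grip_force: 61.5
```

Emit:
play_rows(
  commands=[
    [0,0,-1,0,0,0],
    [0,0,-3,0,0,0],
    [0,0,-4,0,0,0],
    [0,0,-4,0,0,0],
    [0,0,-4,0,0,0],
  ],
)

```text
time: 4.7
tool_pos: [0.4493, 0.1041, 0.1788]
tcp_rot: [-2.053, -2.375, 0.004]
wrist_force: [1.7, 0.6, -4.9]
width: 0.169
grip_force: 60.1
```

Emit:
play_rows(
  commands=[
    [0,0,-4,0,0,0],
    [-2,0,-3,0,0,0],
    [-3.9,-0.24,0,0,0,0],
    [-3.9,-0.24,0,0,0,0],
    [-3.9,-0.24,0,0,0,0],
  ],
)

```text
time: 5.12
tool_pos: [0.4632, -0.0332, 0.2488]
tcp_rot: [2.052, 2.378, 0.0]
wrist_force: [0.8, 0.2, -5.1]
width: 0.177
grip_force: 60.2
```

Emit:
play_rows(
  commands=[
    [-3.9,-0.24,0,0,0,0],
    [-3.9,-0.24,0,0,0,0],
    [-3.9,-0.24,0,0,0,0],
    [-3.9,-0.24,0,0,0,0],
    [-3.9,-0.24,0,0,0,0],
  ],
)

```text
time: 5.53
tool_pos: [0.4787, -0.2283, 0.2472]
tcp_rot: [-2.054, -2.374, 0.001]
wrist_force: [1.0, 1.4, -4.1]
width: 0.175
grip_force: 60.2
```

Emit:
play_rows(
  commands=[
    [-3.9,-0.24,0,0,0,0],
    [-3.9,-0.24,0,0,0,0],
    [-3.9,-0.24,0,0,0,0],
    [0,0,0,0,0,0],
    [0,0,0,0,0,0],
  ],
)

```text
time: 5.95
tool_pos: [0.4886, -0.3452, 0.2466]
tcp_rot: [-2.057, -2.37, 0.0]
wrist_force: [0.1, 0.6, -4.7]
width: 0.176
grip_force: 60.1
```

```bash
python3 - <<'E'
from h import *
np.set_printoptions(precision=4,suppress=True)
i=optics.camera_info("wrist");im=optics.read_camera("wrist")
s=sensors.read_state();print(s["time"],s["tool_pos"],s["tcp_rot"],s["q"],s["wrist_force"],s["width"])
np.savez("w2.npz",im=im,**i)
L=np.array([[49.5,71.5,13],[49.5,-71.5,13],[-49.5,-71.5,13],[-49.5,71.5,13],[41,63,0],[41,-63,0],[-41,-63,0],[-41,63,0]])/1000
print(proj(i,L@Rr(.0976).T+[.4934,-.2063,.05]))
cv2.imwrite("pics/w2.png",im[:,:,::-1])
E
```

```text
6.0 [ 0.4887 -0.3437  0.2466] [-2.0545 -2.3716 -0.0004] [-0.6549  0.1116  1.7548  0.0005  1.279  -0.7981] [ 0.2944  1.3822 -4.633 ] 0.1756911986993167
[[405.8658 -84.7814]
 [386.4271 111.3816]
 [293.7453 105.5498]
 [296.7935 -60.7385]
 [398.8674 -62.0075]
 [383.2925 101.0658]
 [307.8407  97.4508]
 [312.1777 -45.5673]]
```

View pics/w2.png

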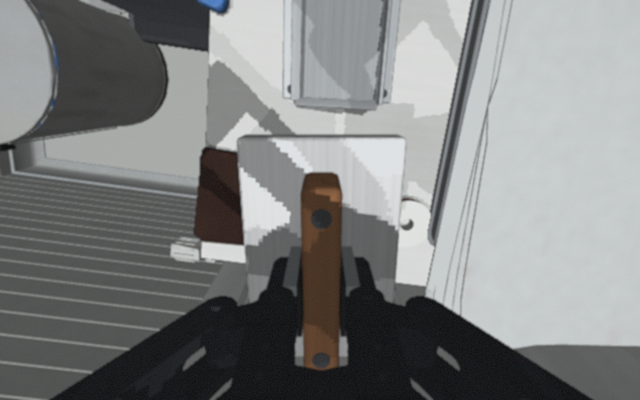

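The wrist view shows the die held squarely: plate edge at row 136 from column 238 to 406, bar centred at column 321. The rest is cut off at the top (lower corners near (290,100) and (388,100)). I'll go higher to see all of it.

```bash
python3 - <<'E'
from h import *
np.set_printoptions(precision=4,suppress=True)
i=dict(np.load("w2.npz"));s=sensors.read_state()
R0=Ro.from_rotvec(s["tcp_rot"]).as_matrix();T=s["tool_pos"]
# die in hand (tool x=die y, tool y=die x, z down .0187)
for yo in(-.004,-.002,0,.002,.004):
  X=np.array([[.06+yo,-.038,.0047],[.06+yo,.038,.0047],[.045+yo,-.008,-.0253],[.045+yo,.008,-.0253],[.032+yo,0,-.0253]])
  print(yo,proj(i,X@R0.T+T).round(1).tolist())
L=np.array([[49.5,71.5,13],[49.5,-71.5,13],[-49.5,-71.5,13],[-49.5,71.5,13],[41,63,0],[41,-63,0],[-41,-63,0],[-41,63,0]])/1000
X=L@Rr(.0976).T+[.4934,-.2063,.05]
for dy,dz in((0,.2),(0.02,.2),(0.04,.2),(.04,.16)):
  j=dict(i);j["t"]=i["t"]-i["R"]@np.array([0,dy,dz]);p=proj(j,X);print(dy,dz,p.min(0),p.max(0))
E
```

```text
-0.004 [[234.5, 141.5], [407.9, 141.2], [299.4, 193.6], [343.2, 193.5], [321.4, 226.6]]
-0.002 [[234.1, 136.9], [408.2, 136.6], [299.3, 188.3], [343.3, 188.2], [321.3, 221.6]]
0 [[233.7, 132.3], [408.6, 131.9], [299.2, 183.0], [343.4, 182.9], [321.3, 216.6]]
0.002 [[233.4, 127.6], [408.9, 127.2], [299.1, 177.6], [343.5, 177.5], [321.3, 211.6]]
0.004 [[233.0, 122.9], [409.3, 122.5], [298.9, 172.1], [343.6, 172.0], [321.3, 206.5]]
0 0.2 [303.8235  -6.1372] [369.3852 105.5696]
0.02 0.2 [302.2717  10.6195] [366.6561 119.5159]
0.04 0.2 [300.7539  26.9383] [363.9984 133.1292]
0.04 0.16 [299.1645  20.5088] [367.8989 136.1767]
```

Emit:
play_rows(
  commands=[
    [0.5,0,-4,0,0,0],
    [0.5,0,-4,0,0,0],
    [0.5,0,-4,0,0,0],
    [0.5,0,-4,0,0,0],
    [0.5,0,-4,0,0,0],
  ],
)

```text
time: 6.42
tool_pos: [0.4856, -0.3165, 0.4496]
tcp_rot: [-2.051, -2.377, -0.0]
wrist_force: [0.9, -1.1, -3.4]
width: 0.172
grip_force: 60.3
```

Emit:
play_rows(
  commands=[
    [0,0,0,0,0,0],
    [0,0,0,0,0,0],
    [0,0,0,0,0,0],
  ],
)

```text
time: 6.67
tool_pos: [0.4859, -0.3175, 0.4472]
tcp_rot: [-2.052, -2.377, 0.0]
wrist_force: [-0.8, 0.1, -5.3]
width: 0.175
grip_force: 60.4
```

```bash
python3 - <<'E'
from h import *
i=optics.camera_info("wrist");im=optics.read_camera("wrist")
s=sensors.read_state();print(s["time"],s["tool_pos"],s["tcp_rot"])
np.savez("w3.npz",im=im,**i)
cv2.imwrite("pics/w3.png",cv2.resize(im[0:140,270:420,::-1],(600,560),interpolation=cv2.INTER_CUBIC))
E
```

```text
6.7167 [ 0.48557827 -0.31755614  0.445637  ] [-2.05058793e+00 -2.37444171e+00  4.52332798e-04]
```

View pics/w3.png

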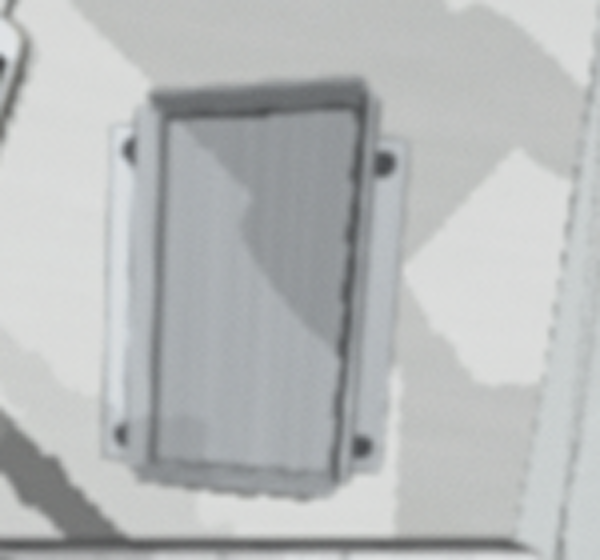

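The crop shows the whole rest, turned slightly. Outer lip corners extrapolate to crop (134,93), (380,76), (349,498) and (133,480), and the lower floor edge runs (163,122)–(155,465).

```bash
python3 - <<'E'
from h import *
np.set_printoptions(precision=4,suppress=True)
i=dict(np.load("w3.npz"));S=optics.camera_info("scene");D=optics.camera_info("side")
w=lambda L:np.array([[270+(x-1.5)/4,(y-1.5)/4] for x,y in L])
c=lambda L:np.array([[325+(x-400)/4,200+y/4] for x,y in L])
d=lambda L:np.array([[200+(x-400)/4,145+(y-400)/4] for x,y in L])
ob=[(i,[[-49.5,71.5,13],[49.5,71.5,13],[49.5,-71.5,13],[-49.5,-71.5,13]],w([(134,93),(380,76),(349,498),(133,480)])),
 (i,[[-41,63,0],[-41,-63,0]],w([(163,122),(155,465)]))]
p,r=fit(ob,Rr,.05,[.49,-.2,.1]);print(p,r)
# also same with z, tilt-free
L=[[49.5,71.5,13],[49.5,-71.5,13],[-49.5,-71.5,13],[-49.5,71.5,13]]
for n,o in(("scene",[(S,L,c([(525,38),(775,130),(708,305),(445,198)]))]),("side",[(D,L,d([(663,553),(460,487),(535,455),(732,515)]))])):
  q,r=fit(o,Rr,.05,p);print(n,q,r)
# target poses
for yaw in (p[2],):
  R=Rr(yaw);Rt=np.column_stack([R[:,1],R[:,0],-R[:,2]])
  for h in(.10,.04,.0):
    pos=np.array([p[0],p[1],.05])+R@np.array([0,.002,.0187+h]);print(h,pos,*delta(pos,Rt))
E
```

```text
[ 0.4893 -0.2077  0.1087] [-0.2437 -0.2076 -0.472  -1.0699 -0.0836  1.0877 -1.8538  1.0258  1.7219
  0.1028  1.4558 -0.519 ]
scene [ 0.4898 -0.2106  0.073 ] [-0.5748 -4.1199  5.2235 -0.4413  0.3665  4.2787 -2.51   -0.1818]
side [ 0.4944 -0.2042  0.0982] [ 0.2682  0.307  -4.063  -0.1942 -0.1046 -0.216   1.516  -0.1129]
0.1 [ 0.4301 -0.2121  0.1528] [11.1501 -3.8659 29.3297] [-0.5266 -0.0127  0.0358]
0.04 [ 0.4599 -0.2089  0.1008] [11.022  -0.8524 34.5164] [-0.5266 -0.0127  0.0358]
0.0 [ 0.4798 -0.2067  0.0662] [10.9366  1.1565 37.9743] [-0.5266 -0.0127  0.0358]
```

Emit:
play_rows(
  commands=[
    [1.8,-0.4,3.2,0,0,0],
    [1.8,-0.4,3.2,0,0,0],
    [1.8,-0.4,3.2,0,0,0],
    [1.8,-0.4,3.2,0,0,0],
    [1.8,-0.4,3.2,0,0,0],
  ],
)

```text
time: 7.13
tool_pos: [0.451, -0.2307, 0.2832]
tcp_rot: [-2.051, -2.372, 0.002]
wrist_force: [1.0, 0.6, -4.3]
width: 0.179
grip_force: 60.3
```

Emit:
play_rows(
  commands=[
    [2,-0.6,3.2,0,0,0],
    [0.15,-0.6,3.2,0,0,0],
    [0,-0.6,3.2,0,0,0],
    [0,0,3,0,0,0],
    [0,0,0,-0.1053,-0.0025,0.0072],
  ],
)

```text
time: 7.55
tool_pos: [0.4274, -0.2093, 0.1496]
tcp_rot: [2.028, 2.332, 0.116]
wrist_force: [-1.7, 1.5, -6.7]
width: 0.173
grip_force: 60.6
```

Emit:
play_rows(
  commands=[
    [0,0,0,-0.1053,-0.0025,0.0072],
    [0,0,0,-0.1053,-0.0025,0.0072],
    [0,0,0,-0.1053,-0.0025,0.0072],
    [0,0,0,-0.1053,-0.0025,0.0072],
    [0,0,0,0,0,0],
  ],
)

```text
time: 7.97
tool_pos: [0.4264, -0.2101, 0.1549]
tcp_rot: [1.838, 2.039, 0.55]
wrist_force: [-2.1, 1.1, -6.9]
width: 0.179
grip_force: 60.9
```

Emit:
play_rows(
  commands=[
    [0,0,0,0,0,0],
    [0,0,0,0,0,0],
  ],
)

```text
time: 8.13
tool_pos: [0.4317, -0.2138, 0.1611]
tcp_rot: [1.831, 2.038, 0.544]
wrist_force: [0.0, -0.1, -4.9]
width: 0.175
grip_force: 60.9
```

```bash
cat > t.py <<'E'
from h import *
np.set_printoptions(precision=4,suppress=True)
P=np.array([.4893,-.2077,.05]);R=Rr(.1087);Rt=np.column_stack([R[:,1],R[:,0],-R[:,2]])
def rel():
    s=sensors.read_state();T=R.T@(s["tool_pos"]-P)-[0,.002,.0187]
    print(s["time"],"die in rest mm",T*1000,"rot",delta(P,Rt)[1],"F rest",R.T@s["wrist_force"],s["width"],s["grip_force"])
E
python3 - <<'E'
from t import *
rel()
A=[]
for n in("scene","side"):
    im=optics.read_camera(n);u,v=(320,170) if n=="scene" else (195,100)
    A.append(cv2.resize(im[v:v+130,u:u+100,::-1],(400,520),interpolation=cv2.INTER_CUBIC))
cv2.imwrite("pics/c2.png",np.hstack(A))
E
```

```text
8.1333 die in rest mm [  5.3642  -1.8286 106.4847] rot [-0.0008  0.002  -0.001 ] F rest [-2.436  -0.0887 -4.2511] 0.17500850452883027 60.88141858577728
```

View pics/c2.png

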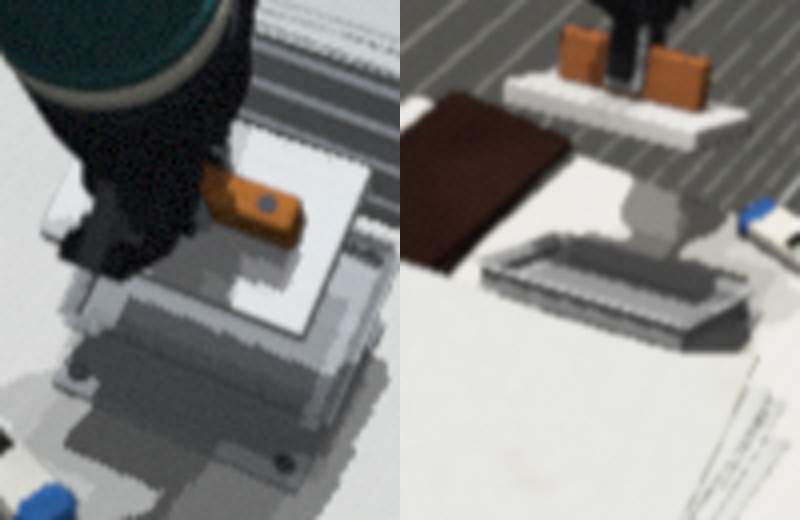

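The die hangs parallel above the pocket, about 106 mm off its floor. I'll centre it and go down to about 16 mm.

Emit:
play_rows(
  commands=[
    [0.18,-0.54,2,0,0,0],
    [0,0,3,0,0,0],
    [0,0,2,0,0,0],
    [0,0,1,0,0,0],
    [0,0,1,0,0,0],
  ],
)

```text
time: 8.65
tool_pos: [0.474, -0.2076, 0.0812]
tcp_rot: [1.826, 2.039, 0.547]
wrist_force: [-0.3, -0.1, -3.9]
width: 0.172
grip_force: 60.8
```

Emit:
play_rows(
  commands=[
    [0,0,0,0,0,0],
    [0,0,0,0,0,0],
    [0,0,0,0,0,0],
  ],
)

```text
time: 8.9
tool_pos: [0.4734, -0.2087, 0.0829]
tcp_rot: [1.826, 2.036, 0.546]
wrist_force: [-0.3, 0.4, -4.5]
width: 0.175
grip_force: 60.8
```

```bash
python3 - <<'E'
from t import *
rel()
A=[]
for n in("scene","side"):
    im=optics.read_camera(n);u,v=(325,190) if n=="scene" else (205,110)
    A.append(cv2.resize(im[v:v+100,u:u+100,::-1],(400,400),interpolation=cv2.INTER_CUBIC))
cv2.imwrite("pics/c3.png",np.hstack(A))
E
```

```text
8.9 die in rest mm [ 2.6577 -1.2442 17.7049] rot [0.0041 0.0038 0.0011] F rest [-2.4918  0.4623 -3.7283] 0.1746992758486606 60.78537940979004
```

View pics/c3.png

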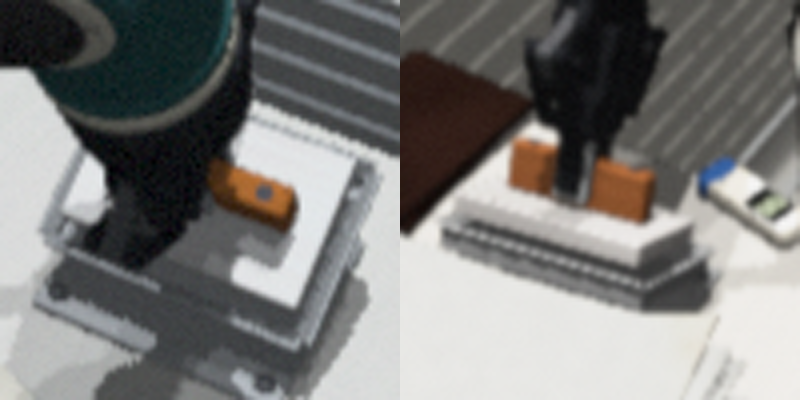

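The die sits over the pocket inside the lips, with gaps visible on all sides. I'll lower it by feel.

Emit:
play_rows(
  commands=[
    [0.12,-0.26,0,0,0,0],
    [0,0,0.5,0,0,0],
    [0,0,0.3,0,0,0],
    [0,0,0.2,0,0,0],
    [0,0,0,0,0,0],
  ],
)

```text
time: 9.42
tool_pos: [0.4751, -0.2065, 0.0712]
tcp_rot: [1.828, 2.037, 0.546]
wrist_force: [0.0, -0.3, -4.7]
width: 0.173
grip_force: 61.0
```

```bash
python3 -c "from t import *;rel()"
```

```text
9.4167 die in rest mm [-1.5163  0.7825  6.6483] rot [ 0.0024  0.0023 -0.0002] F rest [-2.3499 -0.268  -4.0176] 0.17311089567252003 60.99261403083801
```

Emit:
play_rows(
  commands=[
    [0,0.08,0.2,0,0,0],
    [0,0,0.2,0,0,0],
    [0,0,0,0,0,0],
  ],
)

```text
time: 9.67
tool_pos: [0.4781, -0.2063, 0.0684]
tcp_rot: [1.827, 2.037, 0.546]
wrist_force: [0.0, -0.1, -4.9]
width: 0.176
grip_force: 61.0
```

```bash
python3 -c "from t import *;rel()"
```

```text
9.6667 die in rest mm [-0.2946  0.5767  2.7611] rot [0.0027 0.0027 0.0003] F rest [-2.4503 -0.0608 -4.2602] 0.17599418041608283 60.9932416677475
```

Emit:
play_rows(
  commands=[
    [0,0,0.2,0,0,0],
    [0,0,0.1,0,0,0],
    [0,0,0,0,0,0],
  ],
)

```text
time: 9.92
tool_pos: [0.4795, -0.2063, 0.0666]
tcp_rot: [1.826, 2.037, 0.547]
wrist_force: [-6.2, 1.9, 2.2]
width: 0.178
grip_force: 62.2
```

```bash
python3 -c "from t import *;rel()"
```

```text
9.9167 die in rest mm [0.0034 0.4763 0.4296] rot [0.0032 0.0027 0.0011] F rest [-4.0447  2.5571  4.9238] 0.17750565575638325 62.223976850509644
```

Emit:
play_rows(
  commands=[
    [0,0,0.05,0,0,0],
    [0,-0.1,0,0,0,0],
    [0,-0.1,0,0,0,0],
    [0,0,0,0,0,0],
  ],
)

```text
time: 10.25
tool_pos: [0.4793, -0.2065, 0.0665]
tcp_rot: [1.825, 2.035, 0.549]
wrist_force: [-2.9, 3.5, 6.5]
width: 0.175
grip_force: 62.4
```

```bash
python3 -c "from t import *;rel()"
```

```text
10.25 die in rest mm [-0.2514  0.2652  0.5052] rot [0.0058 0.0028 0.0007] F rest [1.1178 3.8417 6.9089] 0.17530420509349373 62.40862727165222
```

Emit:
play_rows(
  commands=[
    [0,0,0,0,0,0],
    [0,0,0,0,0,0],
    [0,0,0,0,0,0],
    [0,0,0,0,0,0],
    [0,0,0,0,0,0],
  ],
  grip=0.5,
)

```text
time: 10.67
tool_pos: [0.4782, -0.2067, 0.0649]
tcp_rot: [1.827, 2.036, 0.546]
wrist_force: [-0.6, -0.3, -0.4]
width: 0.501
grip_force: 0.0
```

Emit:
play_rows(
  commands=[
    [0,0,-1,0,0,0],
    [0,0,-2,0,0,0],
    [0,0,-3,0,0,0],
    [0,0,-4,0,0,0],
    [0,0,-4,0,0,0],
  ],
)

```text
time: 11.08
tool_pos: [0.4066, -0.2127, 0.1857]
tcp_rot: [1.829, 2.039, 0.546]
wrist_force: [1.0, -1.0, 0.3]
width: 0.503
grip_force: 0.0
```

Emit:
play_rows(
  commands=[
    [0,0,-3,0,0,0],
    [0,0,0,0,0,0],
    [0,0,0,0,0,0],
    [0,0,0,0,0,0],
    [0,0,0,0,0,0],
  ],
)

```text
time: 11.5
tool_pos: [0.3926, -0.2143, 0.2099]
tcp_rot: [1.83, 2.038, 0.548]
wrist_force: [-0.7, 0.3, 0.6]
width: 0.504
grip_force: 0.0
```

```bash
python3 - <<'E'
from t import *
rel()
A=[]
i=optics.camera_info("wrist");L=np.array([[-41,-63,0],[41,-63,0],[41,63,0],[-41,63,0]])/1000
print(proj(i,L@R.T+P))
im=optics.read_camera("wrist");A.append(im[0:300,170:470,::-1])
for n in("scene","side"):
    im=optics.read_camera(n);u,v=(325,195) if n=="scene" else (195,110)
    A.append(cv2.resize(im[v:v+75,u:u+100,::-1],(400,300),interpolation=cv2.INTER_CUBIC))
B=np.zeros((600,800,3),np.uint8);B[:300,:400]=A[1];B[:300,400:]=A[2]
B[300:,200:500]=A[0]
cv2.imwrite("pics/c4.png",B)
E
```

```text
11.5 die in rest mm [ -3.9543   1.9512 168.1762] rot [ 0.0013  0.0005 -0.0007] F rest [-0.3122  0.3756  0.8717] 0.5039698678430166 0.0
[[286.697  235.4086]
 [362.8745 235.273 ]
 [367.7036 114.5578]
 [282.4488 114.6816]]
```

View pics/c4.png

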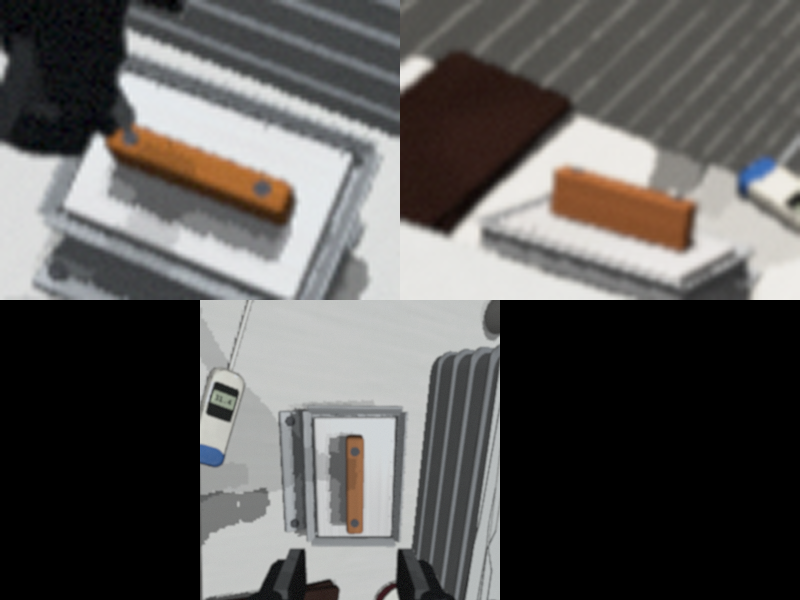

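The die lies in the pocket, plate inside all four walls and parallel to them (wrist crop (313–393, 418–538)), bar up. The gripper is clear, so I hand the job in.

```bash
python3 -c "
from workcell import order
print(order.finish_job())"
```

```text
the job is handed in; nothing more can be done
None
```

The rectangular die is seated in the sloped rest's pocket, grip bar up, and looks flat and square in the last pictures; I let go, backed the arm clear, never touched the round die, and handed the job in at about 11.7 s (no verdict came back).

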